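# Push a tea light under the sprung lid of its keeper

### The job

Put the tea light away in its keeper, using only the fingertips: press the yellow key down with one fingertip so that the sprung blue lid stays open, and with the other fingertip push the tea light along the plate and right in under the lid, nudging it into line with the doorway first if it stands off to one side. Then back the finger out and let go of the key so that the lid springs fully shut over the tea light. Do not lift or tip the tea light, and leave the timer, the garlic and the spoon where they are.

Things in the scene. Friction and masses are not known exactly. Their poses are not given: they have to be found in the camera images.
- keeper: tea-light keeper, fixed on the worktop; all its sizes here are in mm in this frame. Origin on the worktop (z +3 in the world) under the doorway, +x into the tunnel, +z up. Dark base plate x -153 to 69, y -66 to 86, 4 thick, carries all; its top is the floor. It is bare before the doorway (x below -40, y -66 to 36). Grey linkage casing x 5 to 63, y 19 to 33, up to z 28. Two thin rods at x -115 and 35, y 81, up to z 42
- doorway (a point): centre of the tunnel's doorway on the floor: keeper x 0, y -28, z 4. The tunnel runs from here along the keeper's +x, clear width 44 mm (y -50 to -6), to an end wall at x 63. Side walls up to z 18 (lid hinge side) and z 28. Two cheeks, up to z 18, flare gently from the doorway to x -39, where they are about 62 mm apart inside
- lid_hinge (a point): front end of the blue lid's hinge axis: keeper x 0, y 0, z 20; the axis runs along the keeper's x, between tunnel and yellow key. Shut, the lid covers the tunnel, top at z 34, and its front skirt (x 0 to 3, z 12 to 32) blocks the doorway. Fully open it stands on edge at the hinge, up to z 75; from 1.4 rad on, the tunnel is free from above for y below -17
- keeper_key: yellow press key, a flat plate 188 x 40 x 5 mm that slides straight down. Axes as the keeper's; origin level with its top, over the keeper's origin: the plate covers x -142 to 46, y 36 to 76. Top at z 38 free, z 10 fully down (hard stop). Spring: 3 N at first, about 8 N fully down; springs back when let go. A fingertip can slide along it while holding it down
- keeper_lid (a joint): opening angle of the blue lid, rad: 0 shut, 1.65 fully open. Linked to the key: 0.059 rad for each mm the key goes down
- tea_light: tea light in a round metal cup, 38 mm diameter, 15 mm high, 14 to 28 g, standing on the base plate in front of the keeper's doorway, its centre 68 to 95 mm before it and up to 22 mm to either side of the tunnel's centre line (at most 12 mm on the key's side). Origin at the centre of its underside
- kitchen_timer: red and white wind-up kitchen timer, 63 mm diameter, 46 mm high, behind the keeper; leave it. Origin at the centre of its underside
- garlic: garlic bulb, 56 mm wide and high, behind the keeper; leave it. Origin at the centre of its underside
- dessert_spoon: metal dessert spoon, 134 x 27 x 12 mm, lying on the worktop in front of the keeper, on the robot's side; leave it. Origin at the centre of its underside
Not all that is in view belongs to the job. Of the things like the tea_light, leave any that is green or pink; of the rest the smaller one is meant.

How it is judged:
On the way, in this order (a step that is already met when the one before it is completed fails the run):
1. a fingertip holds the key down and the lid open while the tea light is still outside (value of joint keeper_lid above 1.05 rad and contact force between the fingers and keeper_key above 0.5 N and x of tea_light in the frame of keeper below -0.012 m), for 0.1 s.
2. with the key still held down, the other fingertip pushes the tea light through the doorway (value of joint keeper_lid above 1 rad and contact force between the fingers and keeper_key above 0.5 N and contact force between the fingers and tea_light above 0.01 N and x of tea_light in the frame of keeper above 0 m), for 0.05 s.
At the end, for the whole second after the job is handed in: The tea light stands flat and still on the keeper's floor inside the tunnel, wholly behind the lid's skirt (its centre 20.5 to 46 mm in from the doorway), and the lid is shut (below 0.08 rad) (value of joint keeper_lid below 0.08 rad and x of tea_light in the frame of keeper between 0.0205 and 0.046 m and y of tea_light in the frame of keeper between -0.034 and -0.022 m and z of tea_light in the frame of keeper below 0.007 m and angle between tea_light's own z axis and vertical below 0.1 rad and linear speed of tea_light below 0.01 m/s); the robot touches nothing.
It fails at once if the tea light is lifted (over 8 mm off the plate) or tipped (over 0.35 rad) (z of tea_light in the frame of keeper above 0.012 m or angle between tea_light's own z axis and vertical above 0.35 rad).
It fails at once if the red and white wind-up kitchen timer is moved by more than 20 mm (distance of kitchen_timer from where it was at the start of the episode above 0.02 m).
It fails at once if the garlic bulb is moved by more than 20 mm (distance of garlic from where it was at the start of the episode above 0.02 m).
It fails at once if the dessert spoon is moved by more than 20 mm (distance of dessert_spoon from where it was at the start of the episode above 0.02 m).
It also fails if it takes over 67 s, if anything falls off the work surface, if the arm or the gripper's body presses on something with over 40 N, if the wrist force passes 120 N, or if a joint passes its speed limit or range.

### The arm

A 6-joint arm with a two-finger parallel gripper is mounted at the origin on a cart in front of the work surface, level with it; the furniture and walls round the work are solid. World frame = base frame: x ahead of the robot, y to its left, z up, the work surface at z = 0. Lengths are in m, angles in rad, forces in N, time in s.
With the tool pointing down it reaches from about 0.325 to 0.9 m from the base axis. Payload 6.1 kg.
Tool frame: the origin (TCP) lies midway between the tips of the shut fingers; the grasp point (between the pads) lies 19 mm behind it; z points along the fingers, y is the line along which they close (so a half turn about z gives the same grasp; the last joint's range is limited). The gripper opens to 85 mm and grips with 20 to 120 N. Pads are 22 mm wide; open, the fingers measure 114 mm over their backs; the gripper's body (76 mm by 85 mm) begins 54 mm behind the grasp point. The pads swing forward as they close: fully open they stand 13 mm farther back than shut.
Start: joints at [1.116, 0.22, 1.526, -0, 1.395, -0.126], TCP at [0.202, 0.592, 0.211] pointing down, gripper open.
Joint ranges: [-2.98, 2.98], [-0.91, 2.08], [0.09, 2.57], [-1.24, 4.39], [0.2, 2.65], [-2.68, 2.68]. Speed limits (rad/s): [2.57, 2.57, 3.01, 3.14, 3.14, 3.14].

### API

Orientations are given as a rotation vector (axis times angle).
In Python, from workcell import arm, capture, calibration, order gives the robot as it stands.
- The arm moves only by the shell command python3 -m creep 'ROWS' [FORCE]. ROWS is JSON, a list of rows, each an object with "travel": the shift along the tool's x, y, z in cm, a list of three; "spin": the turn about the tool's z in rad; "jaw": the closure in counts, from 0 (fully open) to 255 (shut). In form: [{"travel": [x, y, z], "spin": spin, "jaw": jaw}, ...]. A call has 1 to 8 rows; each row shifts and turns the commanded pose from where the row before left it, along the tool's axes as they then stand; what a row does not reach is not made up. A row lasts 1/10 s, in which the tool goes at most 50 mm and 8.59 degrees, less where a joint would pass 70% of its speed; a pose out of reach is approached as far as the arm can. A call with a gripper value outside its range is refused whole. The fingers move at their own pace and stop on an object; FORCE is the grip in N (left out, the last holds). Time passes only in rows, so rows that do not move let the fingers close. It gives the time, the measured TCP pose, the force, the opening and the grip force at its end, in the units of the state.
- arm.get_state(): the state, without advancing time (a new reading comes with each control period).
- capture(name): name is "side" or "top"; returns the picture (400x640x3 uint8, red, green, blue); there is no depth.
- calibration(name): a dict with "fx", "fy", "cx", "cy" (pixels), "D" ([k1, k2, p1, p2, k3] as OpenCV has them; the pictures are not rectified), "T" (4x4, takes a point from camera to world coordinates). Camera axes: x right, y down, z forward; pixel columns grow to the right and rows downward; lengths in m; the calibration is good to about 2 mm. A picture is of the moment at which its call begins. calibration takes no time and is no camera call.
- order.hand_in(): hands the job in; it is judged then, once.
The state is a dict: "time": time; "q": joint angles; "qd": joint speeds; "effort": joint torques, N m; "tcp_pos": TCP position; "tcp_rot": TCP orientation; "ft_force": force on the tool from outside, world axes, zero at the start; "ft_torque": the same for the moment, N m; "grip_width": finger opening in m; "grasp_force": force on a finger pad.
Only numpy, scipy, OpenCV 4.12 (cv2) and the standard library are available. Lean on these libraries where they do the work, as an engineer would, in place of code of your own. Each camera call takes 0.05 s, during which the arm holds its last target. There are 200 camera calls.

## Working session

There is one attempt and no reset: what is moved stays moved. The work goes in short steps, Python scripts to look and compute and a shell command to move; the robot and the scene stay as the last step left them, time stands still between calls to the robot, and variables do not carry over. Pictures are saved under pics/ and viewed, at most 12 in all, crops included, and the job is handed in when it is done.

```bash
ls; mkdir -p pics; python3 - <<'E'
from workcell import arm,capture,calibration
import cv2,numpy as np
for n in("side","top"):
    im=capture(n); cv2.imwrite(f"pics/{n}0.png",im[:,:,::-1]); c=calibration(n); print(n,{k:np.round(v,4).tolist() for k,v in c.items()})
s=arm.get_state(); print(s)
E
```

```text
pics
side {'fx': 385.5358, 'fy': 385.5358, 'cx': 324.776, 'cy': 197.3642, 'D': [0.0209, 0.0, 0.0, 0.0, 0.0], 'T': [[-0.9903, 0.1179, -0.0739, 0.5842], [0.1391, 0.8244, -0.5487, 0.7331], [-0.0037, -0.5537, -0.8327, 0.8888], [0.0, 0.0, 0.0, 1.0]]}
top {'fx': 467.7527, 'fy': 467.7527, 'cx': 319.8216, 'cy': 204.839, 'D': [0.0187, 0.0, 0.0, 0.0, 0.0], 'T': [[-0.0009, -0.9962, 0.0867, 0.4253], [-0.9994, 0.0038, 0.0337, 0.1547], [-0.0339, -0.0866, -0.9957, 0.9843], [0.0, 0.0, 0.0, 1.0]]}
{'time': 0.1, 'q': array([ 1.11591625e+00,  2.21170958e-01,  1.52748735e+00,  3.35442642e-05,
        1.39467356e+00, -1.26095512e-01]), 'qd': array([ 9.15572737e-04, -1.39211816e-03, -1.21597369e-03,  6.68307424e-05,
        2.83581933e-04,  1.87029514e-03]), 'effort': array([ 5.87961367e-04, -4.98241317e+01, -3.90550196e+01, -9.54966231e-05,
        5.53974256e-03,  2.56108837e-05]), 'tcp_pos': array([0.20154754, 0.59101377, 0.21019892]), 'tcp_rot': array([-5.14052828e-01, -3.09871246e+00,  2.60219382e-03]), 'ft_force': array([ 0.94959313,  0.27235843, -0.34541528]), 'ft_torque': array([ 0.01036646, -0.01677107, -0.00075331]), 'grasp_force': 0.0, 'grip_width': 0.085307290138738}
```

View pics/side0.png

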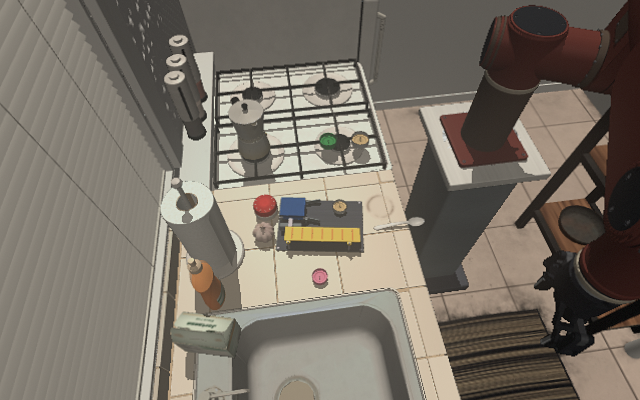

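View pics/top0.png

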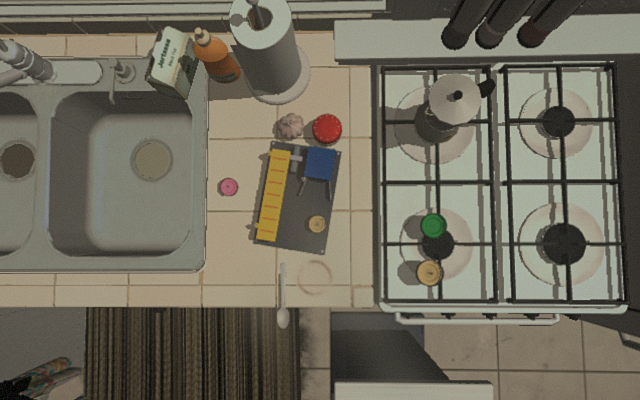

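Candidates like the tea light (top view): pink (229,187), green (433,226), larger tan (430,272) on the hob, small tan (317,224) on the dark plate. The last one fits, being not green or pink, the smaller of the tan ones, and on the plate. I'll confirm it in a crop and measure.

```bash
cat > h.py <<'E'
from workcell import arm,capture,calibration
import cv2,numpy as np
def ray(n,uv):
    c=calibration(n);K=np.array([[c['fx'],0,c['cx']],[0,c['fy'],c['cy']],[0,0,1]])
    p=cv2.undistortPoints(np.float64(uv).reshape(-1,1,2),K,np.array(c['D'])).reshape(-1,2)
    T=np.array(c['T']);d=np.c_[p,np.ones(len(p))]@T[:3,:3].T
    return T[:3,3],d
def onz(n,uv,z):
    o,d=ray(n,uv);return o+d*((z-o[2])/d[:,2])[:,None]
def proj(n,P):
    c=calibration(n);K=np.array([[c['fx'],0,c['cx']],[0,c['fy'],c['cy']],[0,0,1]]);Ti=np.linalg.inv(c['T'])
    return cv2.projectPoints(np.float64(P).reshape(-1,1,3),cv2.Rodrigues(Ti[:3,:3])[0],Ti[:3,3],K,np.array(c['D']))[0].reshape(-1,2)
def mask(im,lo,hi):
    return cv2.inRange(cv2.cvtColor(im,cv2.COLOR_RGB2HSV),np.array(lo),np.array(hi))
def blob(m,roi):
    x0,y0,x1,y1=roi;r=np.zeros_like(m);r[y0:y1,x0:x1]=m[y0:y1,x0:x1]
    cs=cv2.findContours(r,cv2.RETR_EXTERNAL,cv2.CHAIN_APPROX_NONE)[0]
    return max(cs,key=cv2.contourArea)
E
python3 - <<'E'
from h import *
for n,ry,rt in(("top",(240,135,350,255),(300,210,332,238)),("side",(270,215,370,255),(328,197,352,217))):
    im=cv2.imread(f"pics/{n}0.png")[:,:,::-1].copy()
    y=blob(mask(im,(22,150,110),(32,255,255)),ry); r=cv2.minAreaRect(y);b=cv2.boxPoints(r)
    print(n,"key",np.round(r[0],1),np.round(r[1],1),np.round(b,1).tolist()); print(np.round(onz(n,b,.041)[:,:2],4).tolist(),np.round(onz(n,[r[0]],.041),4))
    t=blob(mask(im,(10,50,100),(30,255,255)),rt); e=cv2.minEnclosingCircle(t);print("tea",e,cv2.contourArea(t),np.round(onz(n,[e[0]],.022),4))
    bl=blob(mask(im,(100,150,40),(125,255,255)),(270,140,350,225));b=cv2.boxPoints(cv2.minAreaRect(bl));print("lid",np.round(onz(n,b,.037)[:,:2],4).tolist())
im=cv2.imread("pics/top0.png");cv2.imwrite("pics/crop1.png",cv2.resize(im[130:270,220:360],None,fx=4,fy=4,interpolation=cv2.INTER_CUBIC))
E
```

```text
top key [271.8 194.4] [21.6 91.8] [[253.10000610351562, 237.6999969482422], [269.20001220703125, 147.39999389648438], [290.3999938964844, 151.10000610351562], [274.3999938964844, 241.5]]
[[0.4412, 0.3217], [0.6263, 0.2907], [0.6181, 0.2468], [0.4335, 0.2786]] [[0.5291 0.2846 0.041 ]]
tea ((317.1134948730469, 223.69631958007812), 8.915908813476562) 215.0 [[0.4701 0.1929 0.022 ]]Traceback (most recent call last):
  File "<stdin>", line 7, in <module>
  File "h.py", line 18, in blob
    return max(cs,key=cv2.contourArea)
ValueError: max() iterable argument is empty
```

```bash
python3 - <<'E'
from h import *
im=cv2.imread("pics/top0.png");cv2.imwrite("pics/crop1.png",cv2.resize(im[130:270,220:360],None,fx=4,fy=4,interpolation=cv2.INTER_CUBIC))
hs=cv2.cvtColor(im,cv2.COLOR_BGR2HSV); print(hs[160,315:325].tolist(),hs[200,300].tolist())
im=im[:,:,::-1].copy();n="top"
bl=blob(mask(im,(100,120,25),(130,255,255)),(295,140,350,190));b=cv2.boxPoints(cv2.minAreaRect(bl));print("lid",np.round(onz(n,b,.037)[:,:2],4).tolist())
n="side";im=cv2.imread("pics/side0.png")[:,:,::-1].copy()
y=blob(mask(im,(20,150,150),(32,255,255)),(270,215,370,255));t=blob(mask(im,(10,50,100),(30,255,255)),(328,197,352,217)); e=cv2.minEnclosingCircle(t);print("tea",e,cv2.contourArea(t),np.round(onz(n,[e[0]],.022),4))
r=cv2.minAreaRect(y);print("key",np.round(onz(n,cv2.boxPoints(r),.041),4).tolist())
E
```

```text
[[109, 114, 85], [107, 120, 87], [110, 119, 90], [110, 118, 93], [109, 116, 92], [108, 123, 93], [107, 127, 90], [108, 126, 89], [111, 116, 92], [108, 130, 90]] [16, 34, 83]
lid [[0.5684, 0.2145], [0.6282, 0.2047], [0.6198, 0.1571], [0.5601, 0.1671]]Traceback (most recent call last):
  File "<stdin>", line 7, in <module>
  File "h.py", line 18, in blob
    return max(cs,key=cv2.contourArea)
ValueError: max() iterable argument is empty
```

View pics/crop1.png

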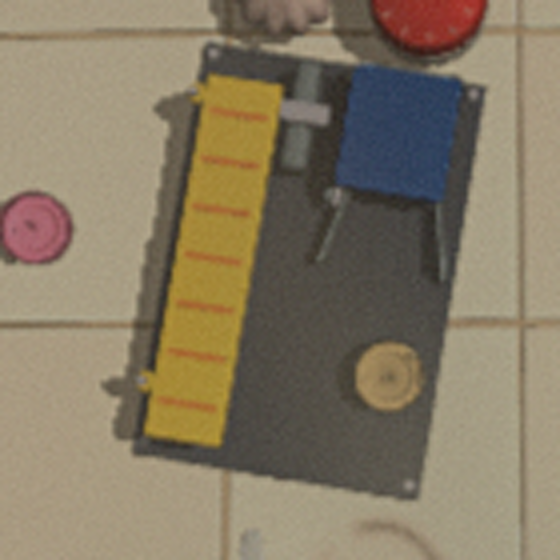

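The crop confirms it: the small tan tea light at crop (389,376) = (317,224) px stands off to the right of the tunnel line. The key is yellow on the left, the lid is shut, and the cheeks flare towards the robot. Next I fit the keeper frame from plate, key and lid corners.

```bash
cat >> h.py <<'E'
def fitkeeper():
    import math
    f=lambda l:np.array(l)/4+[219.6,129.6]
    pl=onz("top",f([(207,44),(484,88),(416,497),(133,453)]),.007)[:,:2]
    ky=onz("top",f([(208,74),(283,86),(222,446),(145,435)]),.041)[:,:2]
    W=np.r_[pl,ky]; Kp=np.array([(69,86),(69,-66),(-153,-66),(-153,86),(46,76),(46,36),(-142,36),(-142,76)])/1e3
    a=W-W.mean(0);b=Kp-Kp.mean(0);H=b.T@a
    th=math.atan2(H[0,1]-H[1,0],H[0,0]+H[1,1]);R=np.array([[np.cos(th),-np.sin(th)],[np.sin(th),np.cos(th)]])
    t=W.mean(0)-R@Kp.mean(0)
    return th,R,t,W-(Kp@R.T+t)
E
python3 - <<'E'
from h import *
th,R,t,res=fitkeeper();print(th,t);print(np.round(res@R*1e3,1).tolist())
P=onz("top",[(317.1,223.7)],.022)[0,:2];print("tea top",(R.T@(P-t))*1e3)
im=cv2.imread("pics/side0.png")[:,:,::-1].copy();print(proj("side",[[*P,.022]]))
print(cv2.cvtColor(im,cv2.COLOR_RGB2HSV)[207,334:348].tolist())
g=mask(im,(8,60,60),(35,255,255));print(g[198:218,328:353]//255)
s=arm.get_state();print(cv2.Rodrigues(s['tcp_rot'])[0].round(3))
k=lambda x,y:R@np.array([x,y])/1e3+t
print("lid in keeper",[((R.T@(np.array(p)-t))*1e3).round(1).tolist() for p in [[0.5684, 0.2145], [0.6282, 0.2047], [0.6198, 0.1571], [0.5601, 0.1671]]])
print("spoon px->",onz("top",[(283,264),(283,327)],.003))
E
```

```text
-0.16466811880637747 [0.56742382 0.21868145]
[[-1.3, -1.4], [-1.7, 1.2], [2.1, 1.8], [0.5, -0.4], [-0.5, -0.5], [-0.6, 0.3], [1.1, -0.2], [0.2, -0.8]]
tea top [-91.8144882  -41.31379869]
[[340.22461229 205.33047083]]
[[18, 100, 201], [19, 98, 185], [18, 97, 189], [18, 95, 185], [18, 98, 180], [18, 94, 152], [18, 86, 115], [18, 96, 170], [18, 99, 194], [18, 99, 191], [18, 98, 202], [18, 102, 205], [18, 80, 127], [18, 14, 89]]
[[0 0 0 0 0 0 0 0 0 0 0 0 0 0 0 0 0 0 0 0 0 0 0 0 0]
 [0 0 0 0 0 0 0 0 0 0 0 0 0 0 0 0 0 0 0 0 0 0 0 0 0]
 [0 0 0 0 0 0 0 0 0 0 0 0 0 0 0 0 0 0 0 0 0 0 0 0 0]
 [0 0 0 0 0 0 0 0 0 0 1 1 1 1 0 0 0 0 0 0 0 0 0 0 0]
 [0 0 0 0 0 0 0 1 1 1 1 1 1 1 1 1 0 0 0 0 0 0 0 0 0]
 [0 0 0 0 0 0 1 1 1 1 1 1 1 1 1 1 1 0 0 0 0 0 0 0 0]
 [0 0 0 0 0 1 1 1 1 1 1 1 1 1 1 1 1 1 0 0 0 0 0 0 0]
 [0 0 0 0 0 1 1 1 1 1 1 1 1 1 1 1 1 1 1 0 0 0 0 0 0]
 [0 0 0 0 0 1 1 1 1 1 1 1 1 1 1 1 1 1 1 0 0 0 0 0 0]
 [0 0 0 0 0 1 1 1 1 1 1 1 1 1 1 1 1 1 1 0 0 0 0 0 0]
 [0 0 0 0 0 1 1 1 1 1 1 1 1 1 1 1 1 1 0 0 0 0 0 0 0]
 [0 0 0 0 0 0 1 1 1 1 1 1 1 1 1 1 1 0 0 0 0 0 0 0 0]
 [0 0 0 0 0 0 0 0 1 1 1 1 1 1 1 1 0 0 0 0 0 0 0 0 0]
 [0 0 0 0 0 0 0 0 0 0 0 1 1 1 0 0 0 0 0 0 0 0 0 0 0]
 [0 0 0 0 0 0 0 0 0 0 0 0 0 0 0 0 0 0 0 0 0 0 0 0 0]
 [0 0 0 0 0 0 0 0 0 0 0 0 0 0 0 0 0 0 0 0 0 0 0 0 0]
 [0 0 0 0 0 0 0 0 0 0 0 0 0 0 0 0 0 0 0 0 0 0 0 0 0]
 [0 0 0 0 0 0 0 0 0 0 0 0 0 0 0 0 0 0 0 0 0 0 0 0 0]
 [0 0 0 0 0 0 0 0 0 0 0 0 0 0 0 0 0 0 0 0 0 0 0 0 0]
 [0 0 0 0 0 0 0 0 0 0 0 0 0 0 0 0 0 0 0 0 0 0 0 0 0]]
[[-0.946  0.323 -0.001]
 [ 0.323  0.946 -0.002]
 [ 0.    -0.002 -1.   ]]
lid in keeper [[1.6, -4.0], [62.2, -3.8], [61.8, -52.2], [1.2, -52.1]]
spoon px-> [[0.38695542 0.26504319 0.003     ]
 [0.25804589 0.26420072 0.003     ]]
```

```bash
cat >> h.py <<'E'
def go(kx,ky,kz):  # needed shift (cm, tool axes) to bring TCP to keeper mm; spin to align
    th,R,t,_=fitkeeper();s=arm.get_state();p=np.array(s['tcp_pos']);M=cv2.Rodrigues(np.array(s['tcp_rot']))[0]
    k=np.r_[R.T@(p[:2]-t),p[2]-.003]*1e3
    g=np.r_[R@np.array([kx,ky])/1e3+t,kz/1e3+.003]
    spin=-((th+np.pi/2)-np.arctan2(M[1,1],M[0,1]))
    print("tcp keeper mm",k.round(1),"shift cm",(M.T@(g-p)*100).round(2),"spin",round(spin,3),"width",round(s['grip_width']*1e3,1),"ft",np.round(s['ft_force'],1),"t",round(s['time'],2))
E
python3 -m creep '[{"travel":[0,0,0],"spin":-0.1,"jaw":88},{"travel":[0,0,0],"spin":-0.063,"jaw":88}]' 20
python3 -c "from h import *;go(-92,-41,80)"
```

```text
time: 0.3
tcp_pos: [0.2016, 0.5912, 0.2105]
tcp_rot: [-0.255, -3.131, 0.002]
ft_force: [-0.2, -0.6, -0.5]
grip_width: 0.0586
grasp_force: 0.0
tcp keeper mm [-421.9  307.5  207.5] shift cm [-32.91 -34.91  12.78] spin 0.002 width 58.6 ft [-0.2 -0.6 -0.5] t 0.3
```

```bash
python3 -m creep '[{"travel":[-3.3,-3.5,0.4],"spin":0,"jaw":88},{"travel":[-3.3,-3.5,0.4],"spin":0,"jaw":88},{"travel":[-3.3,-3.5,0.4],"spin":0,"jaw":88},{"travel":[-3.3,-3.5,0.4],"spin":0,"jaw":88},{"travel":[-3.3,-3.5,0.4],"spin":0,"jaw":88},{"travel":[-3.3,-3.5,0.4],"spin":0,"jaw":88},{"travel":[-3.3,-3.5,0.4],"spin":0,"jaw":88},{"travel":[-3.3,-3.5,0.4],"spin":0,"jaw":88}]' >/dev/null
python3 -c "from h import *;go(-92,-41,80)"
```

```text
tcp keeper mm [-157.3   25.8  175.8] shift cm [-6.54 -6.68  9.58] spin -0.001 width 55.5 ft [ 0.9  1.6 -0.4] t 1.1
```

```bash
python3 -m creep '[{"travel":[-2.2,-2.2,2.4],"spin":0,"jaw":88},{"travel":[-2.2,-2.2,2.4],"spin":0,"jaw":88},{"travel":[-2.1,-2.3,2.4],"spin":0,"jaw":88},{"travel":[0,0,1.5],"spin":0,"jaw":88},{"travel":[0,0,0],"spin":0,"jaw":88},{"travel":[0,0,0],"spin":0,"jaw":88}]' >/dev/null
python3 - <<'E'
from h import *
go(-92,-41,8)
a=capture("top")[120:280,210:370];b=capture("side")[150:280,260:420]
cv2.imwrite("pics/p2.png",np.hstack([cv2.resize(a,(390,390)),cv2.resize(b,(400,390))])[:,:,::-1])
E
```

```text
tcp keeper mm [-93.6 -39.6  89.1] shift cm [-0.17 -0.14  8.11] spin -0.001 width 55.6 ft [0.  0.3 0.8] t 1.7
```

View pics/p2.png

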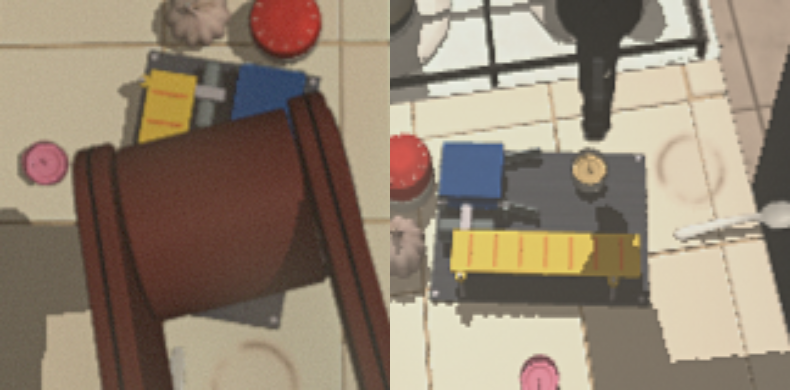

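The side view (right half) shows the fingertip at crop (597,130) in line with the tea light at (590,172). The top view is blocked by the arm. Descending.

```bash
python3 -m creep '[{"travel":[-0.1,-0.1,2.5],"spin":0,"jaw":88},{"travel":[0,0,2],"spin":0,"jaw":88},{"travel":[0,0,1.5],"spin":0,"jaw":88},{"travel":[0,0,0.8],"spin":0,"jaw":88},{"travel":[0,0,0.6],"spin":0,"jaw":88},{"travel":[0,0,0.6],"spin":0,"jaw":88},{"travel":[0,0,0.1],"spin":0,"jaw":88},{"travel":[0,0,0],"spin":0,"jaw":88}]' >/dev/null
python3 - <<'E'
from h import *
go(-92,-19,8)
b=capture("side")[160:270,270:410]
cv2.imwrite("pics/p3.png",cv2.resize(b,None,fx=5,fy=5,interpolation=cv2.INTER_CUBIC)[:,:,::-1])
E
```

```text
tcp keeper mm [-92.  -40.4   8.5] shift cm [0.01 2.14 0.05] spin -0.001 width 56.5 ft [0.3 0.6 0.3] t 2.6
```

View pics/p3.png

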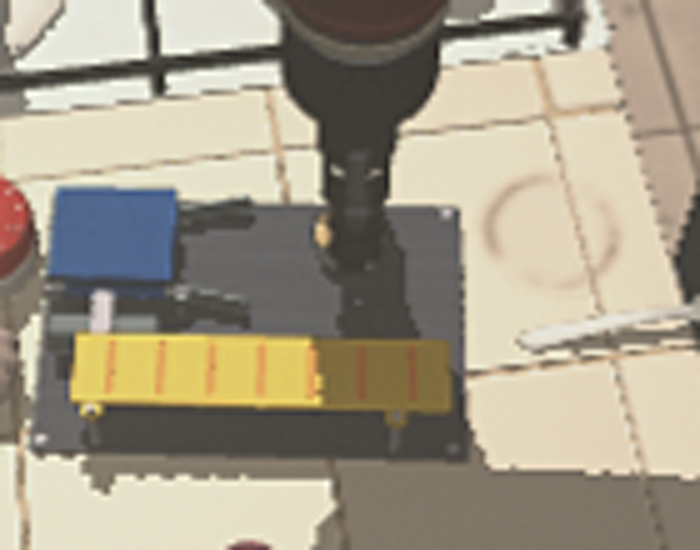

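The near finger stands in front of the tea light, which just shows at crop (325,232), and the fingers straddle it. Nudge towards +y.

```bash
python3 -m creep '[{"travel":[0,0.4,0],"spin":0,"jaw":88},{"travel":[0,0.4,0],"spin":0,"jaw":88},{"travel":[0,0.3,0],"spin":0,"jaw":88},{"travel":[0,0.3,0],"spin":0,"jaw":88},{"travel":[0,0.3,0],"spin":0,"jaw":88},{"travel":[0,0.3,0],"spin":0,"jaw":88},{"travel":[0,0.15,0],"spin":0,"jaw":88},{"travel":[0,0,0],"spin":0,"jaw":88}]' >/dev/null
python3 -c "from h import *;go(-92,-19,8)"
python3 -m creep '[{"travel":[0,-0.4,0],"spin":0,"jaw":88},{"travel":[0,-0.4,0],"spin":0,"jaw":88},{"travel":[0,0,-1.5],"spin":0,"jaw":88},{"travel":[0,0,-2.5],"spin":0,"jaw":88},{"travel":[0,0,-3],"spin":0,"jaw":63},{"travel":[2,0,-2],"spin":0,"jaw":63},{"travel":[2,0,0],"spin":0,"jaw":63},{"travel":[0,0,0],"spin":0,"jaw":63}]' >/dev/null
python3 - <<'E'
from h import *
go(-128,11,80)
b=capture("side")[160:270,270:410]
cv2.imwrite("pics/p4.png",cv2.resize(b,None,fx=5,fy=5,interpolation=cv2.INTER_CUBIC)[:,:,::-1])
E
```

```text
tcp keeper mm [-92.2 -18.8   8.2] shift cm [-0.02 -0.02  0.02] spin -0.001 width 56.2 ft [0.3 0.2 0.8] t 3.45
tcp keeper mm [-133.6  -27.3   98.6] shift cm [-0.56  3.83  1.86] spin -0.001 width 64.4 ft [-0.2 -0.3 -0.6] t 4.25
```

View pics/p4.png

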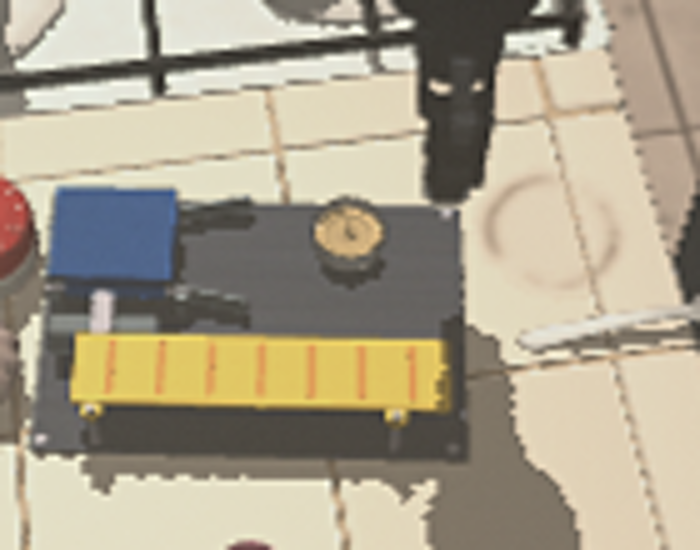

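The tea light at crop (348,232) doesn't look shifted, so the fingertip may have passed over it. I'll measure the tea light and the tip height in the side view.

```bash
python3 - <<'E'
from h import *
th,R,t,_=fitkeeper()
for f in ("side0","now"):
    im=cv2.imread("pics/side0.png")[:,:,::-1].copy() if f=="side0" else capture("side")
    c=blob(mask(im,(8,60,60),(35,255,255)),(322,190,360,222));e=cv2.minEnclosingCircle(c);P=onz("side",[e[0]],.022)[0]
    print(f,np.round(e[0],1),(R.T@(P[:2]-t)*1e3).round(1))
# tip height: ray through tip bottom pixel, at y plane of +y finger centre (keeper)
s=arm.get_state();tcp=np.array(s['tcp_pos'])
ky=-27.3+32+7
for px in ((361,199.6),):
    o,d=ray("side",[px]);n=R[:,1];q=t+R@np.array([0,ky/1e3]);l=n@(q-o[:2])/(n@d[0,:2]);P=o+l*d[0]
    print("tip",(R.T@(P[:2]-t)*1e3).round(1),"z keeper",(P[2]-.003)*1e3,"tcp z",(tcp[2]-.003)*1e3)
K=np.array([(69,86),(69,-66),(-153,-66),(-153,86)])/1e3
print(proj("side",np.c_[K@R.T+t,np.full(4,.007)]).round(1))
E
```

```text
side0 [339.4 206. ] [-89.6 -39.2]
now [339.4 206. ] [-89.6 -39.2]
tip [-137.4   11.7] z keeper 129.10535432462146 tcp z 98.1787736032315
[[276.  250. ]
 [281.3 199.5]
 [362.5 201.1]
 [364.3 251.8]]
```

```bash
python3 -m creep '[{"travel":[-0.3,1.7,1],"spin":0,"jaw":86},{"travel":[0,1.7,2],"spin":0,"jaw":86},{"travel":[0,0,1.5],"spin":0,"jaw":86},{"travel":[0,0,0.5],"spin":0,"jaw":86},{"travel":[0,0,0],"spin":0,"jaw":86},{"travel":[0,0,0],"spin":0,"jaw":86}]' >/dev/null
python3 -c "from h import *;go(-129,6.5,30)"
for i in 1 2 3 4 ; do python3 -m creep '[{"travel":[0,0,0.3],"spin":0,"jaw":86},{"travel":[0,0,0.3],"spin":0,"jaw":86},{"travel":[0,0,0],"spin":0,"jaw":86},{"travel":[0,0,0],"spin":0,"jaw":86}]' >/dev/null; python3 -c "from h import *;go(-129,6.5,30)"; done
```

```text
tcp keeper mm [-128.6    6.8   48.5] shift cm [ 0.05 -0.03  1.85] spin -0.002 width 56.6 ft [0.6 0.6 0.6] t 4.95
tcp keeper mm [-129.1    7.    42.3] shift cm [-0.01 -0.05  1.23] spin -0.001 width 56.9 ft [-0.3 -1.3 -0.6] t 5.35
tcp keeper mm [-129.3    6.9   36. ] shift cm [-0.03 -0.04  0.6 ] spin -0.001 width 56.7 ft [-0.5 -0.9  0. ] t 5.75
tcp keeper mm [-129.3    6.9   30. ] shift cm [-0.03 -0.04  0.  ] spin -0.001 width 56.3 ft [ 0.2 -0.1 -0.2] t 6.15
tcp keeper mm [-129.3    7.    24. ] shift cm [-0.03 -0.05 -0.6 ] spin -0.001 width 56.6 ft [0.4 1.  0.2] t 6.55
```

```bash
python3 - <<'E'
from h import *
b=capture("side")[160:270,270:410]
cv2.imwrite("pics/p5.png",cv2.resize(b,None,fx=5,fy=5,interpolation=cv2.INTER_CUBIC)[:,:,::-1])
E
```

```text
(no output)
```

View pics/p5.png

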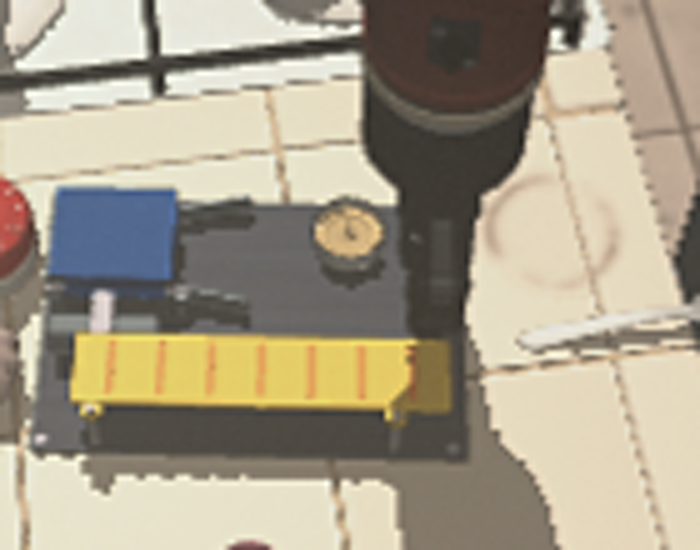

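The side view shows the fingertip bottom at crop (440,330), just short of the key's edge at row 338. The finger looks to be beside the key, not over it. I'll compare with where the tip should project.

```bash
python3 - <<'E'
from h import *
th,R,t,_=fitkeeper()
def pk(x,y,z): 
    w=R@np.array([x,y])/1e3+t; return (proj("side",[[w[0],w[1],z/1e3+.003]])[0]-[270,160])*5
for l,p in {"key(-142,36)":(-142,36,38),"key(46,36)":(46,36,38),"key(-142,76)":(-142,76,38),"key(46,76)":(46,76,38),"tip in":(-129,35,29),"tip out":(-129,49,29),"tipout front":(-118,42,29),"tipout back":(-140,42,29)}.items(): print(l,pk(*p).round(0))
E
```

```text
key(-142,36) [452. 338.]
key(46,36) [ 78. 331.]
key(-142,76) [454. 410.]
key(46,76) [ 71. 402.]
tip in [425. 345.]
tip out [425. 369.]
tipout front [403. 357.]
tipout back [447. 357.]
```

```bash
python3 -m creep '[{"travel":[0,0,-2.4],"spin":0,"jaw":86},{"travel":[0,1.5,0],"spin":0,"jaw":86},{"travel":[0,0,0.9],"spin":0,"jaw":86},{"travel":[0,0,0],"spin":0,"jaw":86},{"travel":[0,0,0],"spin":0,"jaw":86}]' >/dev/null
for i in 1 2 3 4 5 ; do python3 -m creep '[{"travel":[0,0,0.25],"spin":0,"jaw":86},{"travel":[0,0,0.2],"spin":0,"jaw":86},{"travel":[0,0,0],"spin":0,"jaw":86}]' >/dev/null; python3 -c "from h import *;go(-129,22,30)"; done
python3 - <<'E'
from h import *
b=cv2.imread("pics/side0.png")[:,:,::-1].astype(int);a=capture("side").astype(int)
v=a.max(2);d=(abs(a-b).max(2)>25)&(v<60)
for r in range(205,250,2):
    c=np.where(d[r,320:400])[0]+320; print(r,(c.min(),c.max(),len(c)) if len(c) else None)
E
```

```text
tcp keeper mm [-129.5   21.6   34.1] shift cm [-0.05  0.04  0.41] spin -0.001 width 56.7 ft [-0.1 -0.3 -0.1] t 7.4
tcp keeper mm [-129.3   21.8   29.9] shift cm [-0.03  0.02 -0.01] spin -0.001 width 56.6 ft [-1.  -0.9  0.1] t 7.7
tcp keeper mm [-129.4   21.9   25.3] shift cm [-0.04  0.01 -0.47] spin -0.001 width 56.5 ft [-0.2 -0.7 -0.4] t 8.0
tcp keeper mm [-129.4   21.8   20.8] shift cm [-0.04  0.01 -0.92] spin -0.001 width 56.2 ft [-0.6  0.5 -0.7] t 8.3
tcp keeper mm [-129.4   21.9   16.3] shift cm [-0.03  0.01 -1.37] spin -0.001 width 56.8 ft [-0.2  0.7  0.7] t 8.6
205 (np.int64(365), np.int64(365), 1)
207 (np.int64(365), np.int64(365), 1)
209 (np.int64(365), np.int64(365), 1)
211 None
213 None
215 (np.int64(363), np.int64(363), 1)
217 (np.int64(363), np.int64(363), 1)
219 (np.int64(363), np.int64(363), 1)
221 None
223 (np.int64(363), np.int64(363), 1)
225 None
227 (np.int64(362), np.int64(362), 1)
229 None
231 None
233 None
235 None
237 None
239 None
241 None
243 None
245 None
247 None
249 None
```

```bash
python3 - <<'E'
from h import *
b=capture("side")[170:260,290:390]
b=cv2.convertScaleAbs(b,alpha=1.6,beta=20)
cv2.imwrite("pics/p6.png",cv2.resize(b,None,fx=6,fy=6,interpolation=cv2.INTER_CUBIC)[:,:,::-1])
E
```

```text
(no output)
```

View pics/p6.png

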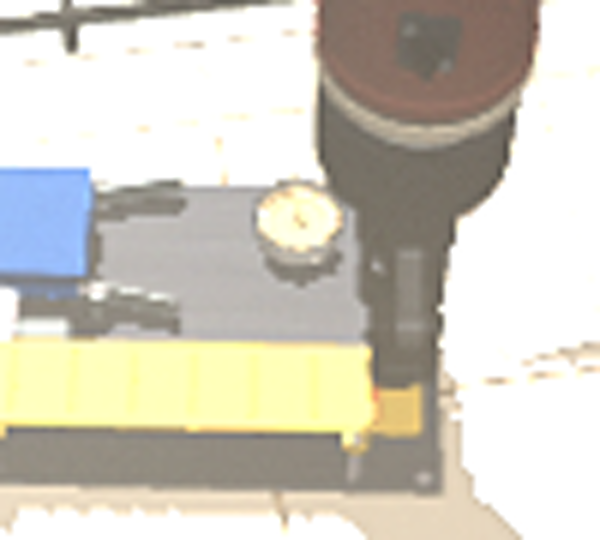

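The finger now covers part of the key at crop (405,380) without touching it. So the tips sit well above the nominal TCP. I'll go on down until the force shows contact.

```bash
for i in 1 2 3 4 5; do python3 -m creep '[{"travel":[0,0,0.15],"spin":0,"jaw":86},{"travel":[0,0,0.15],"spin":0,"jaw":86},{"travel":[0,0,0],"spin":0,"jaw":86}]' >/dev/null; python3 -c "from h import *;go(-129,22,30)"; done
```

```text
tcp keeper mm [-129.    22.1   13.7] shift cm [-0.   -0.01 -1.63] spin -0.001 width 56.7 ft [0.1 0.  0.1] t 9.0
tcp keeper mm [-129.    22.1   10.7] shift cm [-0.   -0.01 -1.93] spin -0.001 width 56.6 ft [-0.9 -0.3  2.9] t 9.3
tcp keeper mm [-129.    22.1    7.6] shift cm [-0.   -0.01 -2.24] spin -0.001 width 56.3 ft [ 0.2 -0.6  3.3] t 9.6
tcp keeper mm [-129.    22.1    4.6] shift cm [-0.   -0.01 -2.54] spin -0.001 width 56.7 ft [-0.7 -0.6  3.4] t 9.9
tcp keeper mm [-129.    22.1    1.6] shift cm [ 0.   -0.01 -2.84] spin -0.001 width 57.1 ft [-0.9 -0.8  4.1] t 10.2
```

```bash
python3 - <<'E'
from h import *
th,R,t,_=fitkeeper()
for px,z,tc in (((352.5,233.3),42.3,(-129.4,21.9)),((363,233.3),42.3,(-129.4,21.9)),((352.2,226),50,(-129.3,7)),((363.2,226),50,(-129.3,7)),((358,199.6),124.6,(-133.6,-27.3)),((364,199.6),124.6,(-133.6,-27.3))):
    P=onz("side",[px],z/1e3+.003)[0]; k=R.T@(P[:2]-t)*1e3; print(k.round(1),"minus tcp",(k-tc).round(1))
E
```

```text
[-121.7   54.8] minus tcp [ 7.7 32.9]
[-147.7   54.1] minus tcp [-18.3  32.2]
[-120.8   38.5] minus tcp [ 8.5 31.5]
[-148.1   37.8] minus tcp [-18.8  30.8]
[-130.8    8.9] minus tcp [ 2.8 36.2]
[-144.9    8.6] minus tcp [-11.3  35.9]
```

```bash
python3 -m creep '[{"travel":[0,0,-1.5],"spin":0,"jaw":86},{"travel":[0,0,-2.5],"spin":0,"jaw":86},{"travel":[0,0,-3],"spin":0,"jaw":63},{"travel":[-2,-2.5,0],"spin":0,"jaw":63},{"travel":[-2.3,-3.4,0],"spin":0,"jaw":63},{"travel":[0,0,1.5],"spin":0,"jaw":63},{"travel":[0,0,0],"spin":0,"jaw":63}]' >/dev/null
python3 -c "from h import *;go(-86,-37,-16)"
```

```text
tcp keeper mm [-87.5 -38.7  54.6] shift cm [-0.17  0.19  7.06] spin -0.003 width 64.4 ft [-1.7  0.8 -0.8] t 10.9
```

```bash
python3 -m creep '[{"travel":[0,0.05,2.5],"spin":0,"jaw":63},{"travel":[0,0,2],"spin":0,"jaw":63},{"travel":[0,0,1],"spin":0,"jaw":63},{"travel":[0,0,0.6],"spin":0,"jaw":63},{"travel":[0,0,0.5],"spin":0,"jaw":63},{"travel":[0,0,0.3],"spin":0,"jaw":63},{"travel":[0,0,0],"spin":0,"jaw":63}]' >/dev/null
python3 -c "from h import *;go(-86,-37,-16)"
python3 -m creep '[{"travel":[0,0.3,0],"spin":0,"jaw":63},{"travel":[0,0.3,0],"spin":0,"jaw":63},{"travel":[0,0.3,0],"spin":0,"jaw":63},{"travel":[0,0.3,0],"spin":0,"jaw":63},{"travel":[0,0.3,0],"spin":0,"jaw":63},{"travel":[0,0.2,0],"spin":0,"jaw":63},{"travel":[0,0,0],"spin":0,"jaw":63}]' >/dev/null
python3 - <<'E'
from h import *
go(-86,-15,-16)
im=capture("side");c=blob(mask(im,(8,60,60),(35,255,255)),(315,190,370,226));print(cv2.boundingRect(c),cv2.minEnclosingCircle(c))
E
```

```text
tcp keeper mm [-86.  -36.4 -12.1] shift cm [-0.   -0.06  0.39] spin -0.001 width 64.0 ft [0.2 0.3 1.3] t 11.6
tcp keeper mm [-86.2 -19.2 -12.3] shift cm [-0.02  0.42  0.37] spin -0.001 width 64.4 ft [ 0.  -0.3  0.3] t 12.3
(345, 207, 2, 4) ((345.5, 208.5), 1.581238865852356)
```

```bash
python3 -m creep '[{"travel":[0,-0.3,0.3],"spin":0,"jaw":63},{"travel":[0,0.3,0],"spin":0,"jaw":63},{"travel":[0,0.2,0],"spin":0,"jaw":63},{"travel":[0,0.2,0],"spin":0,"jaw":63},{"travel":[0,0,0],"spin":0,"jaw":63}]' >/dev/null
python3 -c "from h import *;go(-86,-15,-16)"
python3 -m creep '[{"travel":[0,-0.4,0],"spin":0,"jaw":63},{"travel":[0,-0.3,0],"spin":0,"jaw":63},{"travel":[0,0,-2],"spin":0,"jaw":63},{"travel":[0,0,-3],"spin":0,"jaw":63},{"travel":[0,0,-3],"spin":0,"jaw":63},{"travel":[2.5,0,-2],"spin":0,"jaw":86},{"travel":[2.5,0,0],"spin":0,"jaw":86},{"travel":[0,0,0],"spin":0,"jaw":86}]' >/dev/null
python3 - <<'E'
from h import *
th,R,t,_=fitkeeper()
go(-86,-15,-16)
im=capture("side");c=blob(mask(im,(8,60,60),(35,255,255)),(315,190,370,226));e=cv2.minEnclosingCircle(c);print(e,cv2.contourArea(c),R.T@(onz("side",[e[0]],.022)[0,:2]-t)*1e3)
E
```

```text
tcp keeper mm [-86.1 -15.2 -15.2] shift cm [-0.01  0.02  0.08] spin -0.001 width 64.6 ft [-0.3  1.1 -0.3] t 12.85
tcp keeper mm [-138.3  -22.7   85. ] shift cm [-5.23  0.77 10.09] spin -0.0 width 56.4 ft [ 0.2 -0.2  0.2] t 13.65
((339.6153869628906, 210.0), 6.690637111663818) 96.5 [-90.24807381 -26.66114915]
```

The tea light moved about 12.5 mm and is now on the line (y about -27 to -28, x about -90). Next, press the key behind it.

```bash
python3 -m creep '[{"travel":[-1.3,1.5,2],"spin":0,"jaw":63},{"travel":[0,1.5,3],"spin":0,"jaw":63},{"travel":[0,0,1.2],"spin":0,"jaw":63},{"travel":[0,0,0],"spin":0,"jaw":63}]' >/dev/null
python3 -c "from h import *;go(-125,7,-14)"
python3 -m creep '[{"travel":[0,0,0.5],"spin":0,"jaw":63},{"travel":[0,0,0.5],"spin":0,"jaw":63},{"travel":[0,0,0.5],"spin":0,"jaw":63},{"travel":[0,0,0.5],"spin":0,"jaw":63},{"travel":[0,0,0],"spin":0,"jaw":63},{"travel":[0,0,0],"spin":0,"jaw":63}]' >/dev/null
python3 -c "from h import *;go(-125,7,-14)"
```

```text
tcp keeper mm [-124.9    6.    20. ] shift cm [-0.01  0.11  3.4 ] spin -0.001 width 64.2 ft [-0.7 -0.8 -0.3] t 14.1
tcp keeper mm [-122.3    7.6    3.3] shift cm [ 0.27 -0.06  1.73] spin -0.001 width 64.0 ft [ 1.5 -2.3  3.9] t 14.7
```

```bash
python3 -m creep '[{"travel":[0.25,-0.05,0.3],"spin":0,"jaw":63},{"travel":[0,0,0.4],"spin":0,"jaw":63},{"travel":[0,0,0.4],"spin":0,"jaw":63},{"travel":[0,0,0.3],"spin":0,"jaw":63},{"travel":[0,0,0],"spin":0,"jaw":63},{"travel":[0,0,0],"spin":0,"jaw":63}]' >/dev/null
python3 - <<'E'
from h import *
th,R,t,_=fitkeeper()
go(-125,7,-15)
im=capture("side");c=blob(mask(im,(8,60,60),(35,255,255)),(315,190,352,226));e=cv2.minEnclosingCircle(c);print(e,cv2.contourArea(c),R.T@(onz("side",[e[0]],.022)[0,:2]-t)*1e3)
cv2.imwrite("pics/p7.png",cv2.resize(cv2.convertScaleAbs(im[160:260,270:390],alpha=1.4,beta=10),None,fx=6,fy=6,interpolation=cv2.INTER_CUBIC)[:,:,::-1])
E
```

```text
tcp keeper mm [-125.1    7.5  -11. ] shift cm [-0.01 -0.05  0.4 ] spin -0.001 width 64.4 ft [4.1 0.4 4.4] t 15.3
((339.6153869628906, 210.0), 6.690637111663818) 96.5 [-90.24807381 -26.66114915]
```

View pics/p7.png

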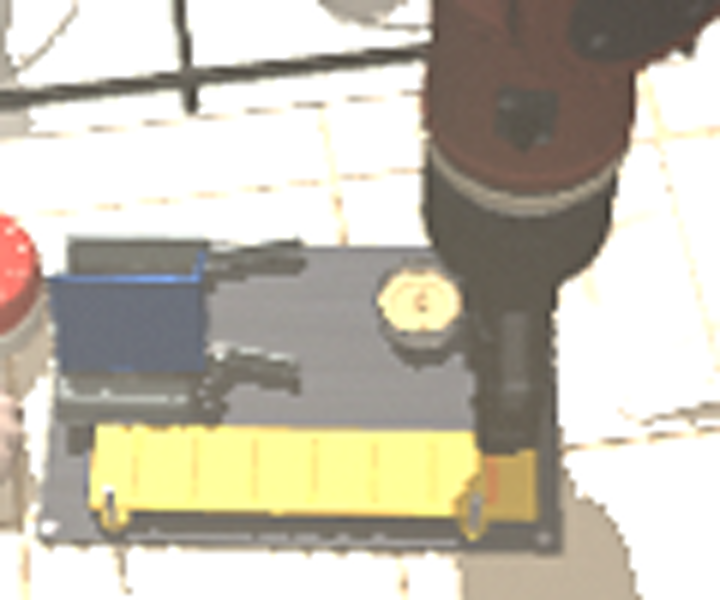

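The lid now stands open. The key is down under the fingertip at crop (505,450), and the tea light is untouched at (420,300). Press slightly deeper and check the force.

```bash
for i in 1 2; do python3 -m creep '[{"travel":[0,0,0.2],"spin":0,"jaw":63},{"travel":[0,0,0],"spin":0,"jaw":63},{"travel":[0,0,0],"spin":0,"jaw":63}]' >/dev/null; python3 -c "from h import *;go(-20,7,-15)"; done
```

```text
tcp keeper mm [-125.4    7.4  -13. ] shift cm [-10.54  -0.02   0.2 ] spin -0.001 width 64.5 ft [3.9 0.5 4.6] t 15.65
tcp keeper mm [-125.5    7.3  -15. ] shift cm [-10.55  -0.02  -0.  ] spin -0.001 width 64.3 ft [3.4 2.1 5.4] t 15.95
```

```bash
python3 -m creep '[{"travel":[0,0,0.2],"spin":0,"jaw":63},{"travel":[-0.5,0,0],"spin":0,"jaw":63},{"travel":[-0.5,0,0],"spin":0,"jaw":63},{"travel":[-0.5,0,0],"spin":0,"jaw":63},{"travel":[-0.5,0,0],"spin":0,"jaw":63},{"travel":[-0.5,0,0],"spin":0,"jaw":63},{"travel":[-0.5,0,0],"spin":0,"jaw":63},{"travel":[0,0,0],"spin":0,"jaw":63}]' >/dev/null
python3 - <<'E'
from h import *
th,R,t,_=fitkeeper()
go(-20,7,-17)
im=capture("side");c=blob(mask(im,(8,60,60),(35,255,255)),(290,190,352,223));e=cv2.minEnclosingCircle(c);print(e,cv2.contourArea(c),R.T@(onz("side",[e[0]],.022)[0,:2]-t)*1e3)
E
```

```text
tcp keeper mm [-99.8   7.  -16.8] shift cm [-7.98  0.   -0.05] spin 0.0 width 64.2 ft [-13.3   0.9  25.2] t 16.75
((331.0714416503906, 210.7857208251953), 6.328672885894775) 90.0 [-67.72263956 -23.70938347]
```

```bash
python3 -m creep '[{"travel":[-0.2,0,-0.25],"spin":0,"jaw":63},{"travel":[-0.6,0,0],"spin":0,"jaw":63},{"travel":[-0.6,0,0],"spin":0,"jaw":63},{"travel":[-0.6,0,0],"spin":0,"jaw":63},{"travel":[-0.6,0,0],"spin":0,"jaw":63},{"travel":[-0.6,0,0],"spin":0,"jaw":63},{"travel":[-0.6,0,0],"spin":0,"jaw":63},{"travel":[0,0,0],"spin":0,"jaw":63}]' >/dev/null
cat > m.py <<'E'
from h import *
th,R,t,_=fitkeeper()
go(1,7,-15)
im=capture("side");c=blob(mask(im,(8,60,60),(35,255,255)),(265,190,352,223));e=cv2.minEnclosingCircle(c);print(e,cv2.contourArea(c),R.T@(onz("side",[e[0]],.022)[0,:2]-t)*1e3)
E
python3 m.py
```

```text
tcp keeper mm [-60.6   6.1 -16.1] shift cm [-6.16  0.09 -0.14] spin -0.0 width 64.2 ft [-2.5 -0.8  5.9] t 17.6
((315.7073059082031, 211.23170471191406), 5.712120532989502) 71.0 [-27.23982022 -21.40542434]
```

```bash
python3 -m creep '[{"travel":[-0.5,0,0],"spin":0,"jaw":63},{"travel":[-0.5,0,0],"spin":0,"jaw":63},{"travel":[-0.5,0,0],"spin":0,"jaw":63},{"travel":[-0.5,0,0],"spin":0,"jaw":63},{"travel":[-0.5,0,0],"spin":0,"jaw":63},{"travel":[-0.5,0,0],"spin":0,"jaw":63},{"travel":[0,0,0],"spin":0,"jaw":63}]' >/dev/null
python3 m.py
```

```text
tcp keeper mm [-30.8   6.2 -16.1] shift cm [-3.18  0.08 -0.13] spin -0.0 width 64.1 ft [-2.7  0.8  5.9] t 18.35
((306.0, 210.5), 4.924529075622559) 30.0 [ -1.52457131 -23.08681383]
```

```bash
python3 -m creep '[{"travel":[-0.5,0,0],"spin":0,"jaw":63},{"travel":[-0.5,0,0],"spin":0,"jaw":63},{"travel":[-0.5,0,0],"spin":0,"jaw":63},{"travel":[-0.5,0,0],"spin":0,"jaw":63},{"travel":[-0.5,0,0],"spin":0,"jaw":63},{"travel":[-0.5,0,0],"spin":0,"jaw":63},{"travel":[0,0,0],"spin":0,"jaw":63},{"travel":[0,0,0],"spin":0,"jaw":63}]' >/dev/null
python3 - <<'E'
from h import *
go(1,7,-15)
im=capture("side")
cv2.imwrite("pics/p8.png",cv2.resize(cv2.convertScaleAbs(im[160:260,260:380],alpha=1.5,beta=15),None,fx=6,fy=6,interpolation=cv2.INTER_CUBIC)[:,:,::-1])
E
```

```text
tcp keeper mm [ -0.7   6.3 -16.1] shift cm [-0.17  0.07 -0.11] spin -0.0 width 64.8 ft [-3.4 -0.3  5. ] t 19.2
```

View pics/p8.png

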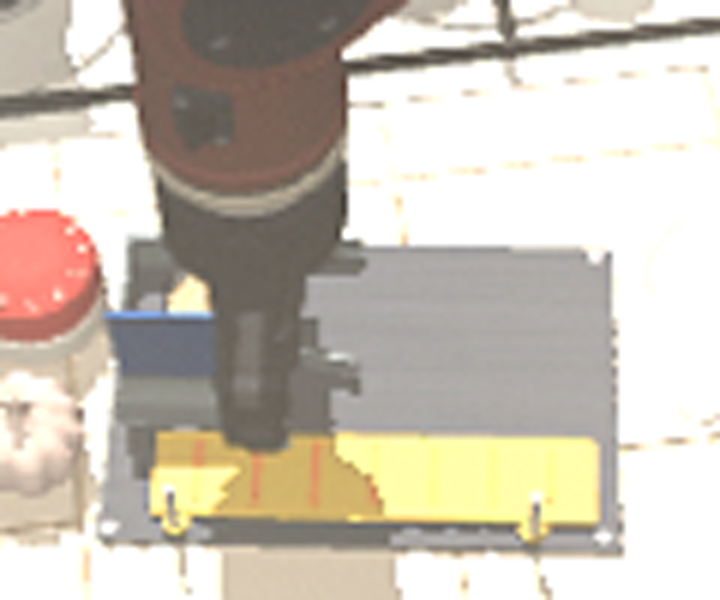

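The side view shows the tea light inside the tunnel, its leading edge at crop column 168, so its centre is about 31 mm in. Backing the finger out with the key held, then letting go.

```bash
python3 -m creep '[{"travel":[0.5,0,0],"spin":0,"jaw":63},{"travel":[1,0,0],"spin":0,"jaw":63},{"travel":[1.2,0,0],"spin":0,"jaw":63},{"travel":[1.2,0,0],"spin":0,"jaw":63},{"travel":[1.2,0,0],"spin":0,"jaw":63},{"travel":[1.2,0,0],"spin":0,"jaw":63},{"travel":[0,0,0],"spin":0,"jaw":63}]' >/dev/null
python3 m.py
python3 -m creep '[{"travel":[0,0,-0.6],"spin":0,"jaw":63},{"travel":[0,0,-0.8],"spin":0,"jaw":63},{"travel":[0,0,-1],"spin":0,"jaw":63},{"travel":[0,0,-1],"spin":0,"jaw":63},{"travel":[0,0,-3],"spin":0,"jaw":63},{"travel":[2,0,-4],"spin":0,"jaw":63},{"travel":[4,0,-2],"spin":0,"jaw":63},{"travel":[4,0,0],"spin":0,"jaw":63}]' >/dev/null
python3 -m creep '[{"travel":[4,2,0],"spin":0,"jaw":63},{"travel":[4,2,0],"spin":0,"jaw":63},{"travel":[3,3,0],"spin":0,"jaw":63},{"travel":[0,0,0],"spin":0,"jaw":63},{"travel":[0,0,0],"spin":0,"jaw":63},{"travel":[0,0,0],"spin":0,"jaw":63},{"travel":[0,0,0],"spin":0,"jaw":63}]'
python3 - <<'E'
from h import *
im=capture("side");a=capture("top")
print("blue shut-like area", cv2.countNonZero(mask(im,(100,120,25),(130,255,255))[190:225,275:310]), cv2.countNonZero(mask(cv2.imread('pics/side0.png')[:,:,::-1].copy(),(100,120,25),(130,255,255))[190:225,275:310]))
cv2.imwrite("pics/p9.png",np.hstack([cv2.resize(a[130:270,220:360],(390,390)),cv2.resize(im[170:270,270:370],(390,390))])[:,:,::-1])
E
```

```text
tcp keeper mm [-62.8   6.8 -15.1] shift cm [-6.38  0.02 -0.03] spin -0.0 width 64.3 ft [-1.   0.7  6.2] t 19.95
((294.5384521484375, 209.0), 6.538570880889893) 47.0 [ 29.05788513 -27.05674726]
time: 21.5
tcp_pos: [0.314, 0.3383, 0.1122]
tcp_rot: [0.263, 3.131, -0.001]
ft_force: [0.4, -0.3, -0.5]
grip_width: 0.064
grasp_force: 0.0
blue shut-like area 13 11
```

View pics/p9.png

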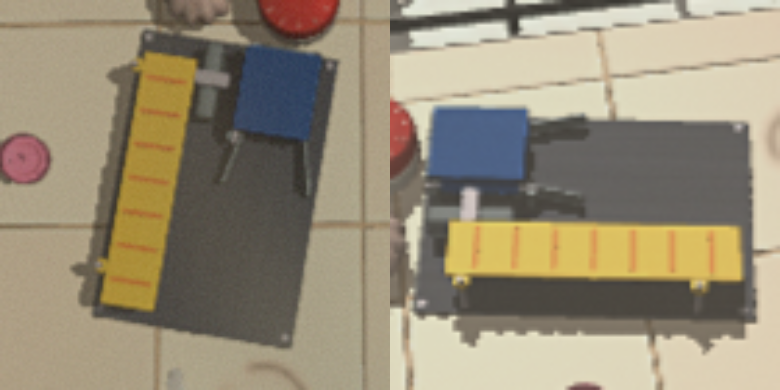

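Both views show the lid fully shut, with blue at (278,90) and (478,145), and the key back up. The tea light was last seen at about x 29 to 31 mm, y -27 mm, and the arm is clear.

```bash
python3 -c "from workcell import order;print(order.hand_in())"
```

```text
the job is handed in; nothing more can be done
None
```

The job is handed in: the tea light is in the keeper, last measured about 29–31 mm in from the doorway, the lid has sprung shut over it, and the arm is clear at about 22 s; hand-in returned no verdict.

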